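# Take the lid off the trick jar

## Task

A customer wants to look into the round-bellied wooden trick jar on the sample board. Its screw lid may have an ordinary or a reversed thread, which cannot be seen from outside: find out which way it loosens, unscrew it and lift it off. Finish while still holding the lid level in the gripper, about 5 cm or more above the jar's mouth; leave the straight-sided jar shut and the toys around the board where they stand.

Things in the scene. Friction and masses are not known exactly. Their poses are not given: they have to be found in the camera images.
- lid_belly: Wooden screw lid of the round-bellied jar: round cap 60 mm in diameter (61.6 over two thin beads), 36 mm tall, fluted sides, 90 g, hollow below. Origin: centre of its lower rim, z up; shut, it rests on the jar's shoulder 92 mm above the table, with 1 to 2 mm of play. Shut at the start, x axis along the board's. It loosens counter-clockwise or clockwise from above: differs each time.
- mouth_belly (a point): Centre of the round-bellied jar's mouth 111 mm above the table: the top of a neck 19 mm tall inside the lid, with a coarse two-start thread under which two lugs in the lid run. The lid turns 131 degrees its loosening way (117 to 145 will do), then lifts off; it need not rise while turned. Before, the thread holds it; the other way it is dead after 4 to 10 degrees; past 147 it jams.
- jar_belly: Round-bellied turned wooden jar, fixed to the sample board with brass screws through its foot; 93 mm across the belly, 90 mm at the foot. Origin: centre of its underside, 18 mm above the table, z up. Its shoulder (where the lid's rim rests) is 74 mm and its mouth 93 mm above its origin. The lid's axis is the jar's.
- jar_straight: Straight-sided wooden jar of the same height, 70 mm across, 90 mm at the foot, fixed to the same board; its axis is 150 mm from that of the round-bellied jar, at either side of it. Origin: centre of its underside, 18 mm above the table, z up. To be left shut.
- lid_straight: The lid of the straight-sided jar, the same make and size as the other lid; origin at the centre of its lower rim, 92 mm above the table. Leave it shut.
- board: Flat wooden sample board, 136 x 300 x 18 mm, fixed to the table, with the two jars on it 75 mm either side of its middle along its long (y) axis. Origin: at table height under its middle, x across it (away from the robot), y along it (to the left), z up.
- toy_car: Red wooden toy car, 58 x 102 x 50 mm, standing loose behind the board. Origin: centre of its underside. A bystander.
- yoyo: Red wooden yo-yo lying flat, 56 mm across and 36 mm tall, loose behind the board. Origin: centre of its underside. A bystander.
- skittle: Yellow wooden skittle, 38 mm across and 100 mm tall, standing loose at the right-hand end of the board. Origin: centre of its underside. A bystander.
Things that resemble listed ones, but are neither listed nor needed, are in the scene too. What is shaped like the lid_belly but blue or purple is not meant.

How it is judged:
On the way:
1. the lid has been unscrewed by more than 50 degrees while still on its jar (angle between the x axis of lid_belly and the x axis of board, either way round above 0.87 rad and horizontal distance between lid_belly and jar_belly below 0.006 m and height (world z) of lid_belly below 0.104 m), for 0.1 s.
At the end, for the whole second after the job is handed in: The round-bellied jar's lid is held still in the gripper, touching neither jar nor the other lid, its lower rim at least 141 mm above the table (30 mm above the jar's mouth) and tilted less than 20 degrees (height (world z) of lid_belly above 0.141 m and angle between lid_belly's own z axis and vertical below 0.35 rad and contact force between the fingers and lid_belly above 1 N and linear speed of lid_belly below 0.05 m/s and contact force between lid_belly and jar_belly below 0.1 N and contact force between lid_belly and jar_straight below 0.1 N and contact force between lid_belly and lid_straight below 0.1 N); the arm keeps its last pose, push and grip.
It fails at once if the straight-sided jar's lid was turned more than about 10 degrees or moved more than 8 mm (distance of lid_straight from where it was at the start of the episode above 0.008 m or angle between the x axis of lid_straight and the x axis of board, either way round above 0.18 rad).
It fails at once if the toy car was pushed more than 25 mm or knocked over (distance of toy_car from where it was at the start of the episode above 0.025 m or angle between toy_car's own z axis and vertical above 0.5 rad).
It fails at once if the yo-yo was pushed more than 25 mm or knocked over (distance of yoyo from where it was at the start of the episode above 0.025 m or angle between yoyo's own z axis and vertical above 0.5 rad).
It fails at once if the skittle was pushed more than 25 mm or knocked over (distance of skittle from where it was at the start of the episode above 0.025 m or angle between skittle's own z axis and vertical above 0.5 rad).
It also fails if it takes over 48 s, if anything falls off the work surface, if the arm or the gripper's body presses on something with over 40 N, if the wrist force passes 120 N, or if a joint passes its speed limit or range.

## Robot

A 7-joint arm with a two-finger parallel gripper is mounted at the origin on the work surface; the furniture and walls round the work are solid. World frame = base frame: x ahead of the robot, y to its left, z up, the work surface at z = 0. Lengths are in m, angles in rad, forces in N, time in s.
With the tool pointing down it reaches from about 0.4 to 0.875 m from the base axis. Payload 6.5 kg.
Tool frame: the origin (TCP) lies midway between the tips of the shut fingers; the grasp point (between the pads) lies 19 mm behind it; z points along the fingers, y is the line along which they close (so a half turn about z gives the same grasp; the last joint's range is limited). The gripper opens to 88 mm and grips with 3 to 60 N. Pads are 18 mm wide; open, the fingers measure 123 mm over their backs; the gripper's body (75 mm by 187 mm) begins 45 mm behind the grasp point.
Start: joints at [-1.355, 0.536, -0.004, 1.538, 0.003, 1.067, -0.071], TCP at [0.181, 0.624, 0.239] pointing down, gripper open.
Joint ranges: [-2.7, 2.7], [-0.37, 2.16], [-1.27, 1.26], [0.24, 2.4], [-1.31, 4.45], [0.19, 1.91], [-2.76, 2.76]. Speed limits (rad/s): [2.39, 2.39, 3.14, 3.14, 3.14, 3.14, 3.14].

## Interface

Orientations are given as a rotation vector (axis times angle).
In Python, from bench import manip gives the robot as it stands. The module is installed in compiled form; this text tells all that it offers.
- The arm moves only by the tool arm_command, never from a script. Its argument "commands" is text: rows parted by semicolons, each of 5 numbers parted by spaces: the shift along the tool's x, y, z in units of 30 mm (1.0 is 30 mm), then the turn about the tool's z in units of 6 degrees (1.0 is 6 degrees), then the opening, from 0 (shut) to 1 (fully open). A call has 1 to 8 rows; each row is the pose to reach, as a shift and turn from the pose commanded when the call began, along the tool's axes at that moment; what a row does not reach only later rows make up. A row lasts 1/8 s, in which the tool goes at most 62.5 mm and 10.7 degrees, less where a joint would pass 70% of its speed; a pose out of reach is approached as far as the arm can. A call with a gripper value outside its range is refused whole. The fingers move at their own pace and stop on an object; the grip force is fixed at half the most. Time passes only in rows, so rows that repeat a pose let the fingers close. It gives the time, the measured TCP pose, the force, the opening and the grip force at its end, in the units of the state.
- manip.get_obs(): the state, without advancing time (a new reading comes with each control period).
- manip.grab_frame(name): name is "scene" or "side" or "wrist"; returns a dict with "color" (400x640x3 uint8, red, green, blue), "range_z" (400x640 float32, m along the optical axis (not along the pixel's ray), 0 where there is no reading), "fovy" (degrees; the focal length in pixels is half the picture's height over the tangent of half this angle, whatever the lens; pixels are square), "cx", "cy" (the principal point, pixels), "world_from_camera" (4x4, takes a point from camera to world coordinates); the wrist camera has in their place "mount" (4x4, takes a point from camera to tool coordinates, whose origin is the TCP and whose axes are the flange's). Camera axes: x right, y up, looking along -z (the intrinsics and any distortion apply to the point x, -y, -z); pixel columns grow to the right and rows downward; lengths in m; the calibration is good to about 2 mm. A picture is of the moment at which its call begins: read the wrist's pose just before it.
- manip.hand_in(): hands the job in; it is judged then, once.
The state is a dict: "time_s": time; "joints": joint angles; "qvel": joint speeds; "tau": joint torques, N m; "position": TCP position; "orientation": TCP orientation; "wrist_force": force on the tool from outside, world axes, zero at the start; "moment": the same for the moment, N m; "gripper_width": opening from 0.0 (shut) to 1.0 (fully open); "grasp_force": force on a finger pad.
Only numpy, scipy, OpenCV 4.12 (cv2) and the standard library are available. Lean on these libraries where they do the work, as an engineer would, in place of code of your own. Each camera call takes 0.05 s, during which the arm holds its last target. There are 200 camera calls.

## Working session

There is one attempt and no reset: what is moved stays moved. The work goes in short steps, Python scripts to look and compute and a tool call to move; the robot and the scene stay as the last step left them, time stands still between calls to the robot, and variables do not carry over. Pictures are saved under pics/ and viewed, at most 10 in all, crops included, and the job is handed in when it is done.

Besides the shell and the picture viewer there is one more tool, called after "Call:" as name(argument=value, ...) on one line, values as JSON. arm_command: Moves the arm, as the interface text tells. Its arguments: {"type":"object","properties":{"commands":{"type":"string"}},"required":["commands"]}

```bash
mkdir -p pics
cat > h.py <<'E'
import numpy as np,cv2
from bench import manip
def snap(n,name):
    f=manip.grab_frame(n); cv2.imwrite(f'pics/{name}.png',f['color'][:,:,::-1]); np.save(f'pics/{name}.npy',f,allow_pickle=True); return f
def load(name): return np.load(f'pics/{name}.npy',allow_pickle=True).item()
def cloud(f,T=None):
    T=f['world_from_camera'] if T is None else T
    z=f['range_z'];F=200/np.tan(np.radians(f['fovy'])/2);v,u=np.mgrid[:400,:640]
    p=np.stack([(u-f['cx'])/F*z,-(v-f['cy'])/F*z,-z],-1)
    return p@T[:3,:3].T+T[:3,3]
E
python3 - <<'E'
from h import *
for n in('scene','side'):
    f=snap(n,n+'1'); print({k:v for k,v in f.items() if k not in('color','range_z')})
print(manip.get_obs())
a=cv2.imread('pics/scene1.png');b=cv2.imread('pics/side1.png')
E
```

```text
{'fovy': 54.396390397348654, 'cx': 321.27225099909055, 'cy': 200.35727915772975, 'world_from_camera': array([[-0.93435792,  0.25415929, -0.24975653,  0.33810221],
       [-0.35584362, -0.70234658,  0.61651002,  0.42728602],
       [-0.0187239 ,  0.66491529,  0.74668405,  0.70203011],
       [ 0.        ,  0.        ,  0.        ,  1.        ]])}
{'fovy': 42.85067900927635, 'cx': 314.753021270254, 'cy': 193.38799612921227, 'world_from_camera': array([[ 0.93250581, -0.30294555,  0.1966136 ,  0.77421644],
       [ 0.36101957,  0.79682115, -0.4845007 , -0.62609844],
       [-0.00988854,  0.52278107,  0.85240962,  1.02403993],
       [ 0.        ,  0.        ,  0.        ,  1.        ]])}
{'time_s': 0.1, 'joints': array([-1.35521863,  0.53707953, -0.00442057,  1.53872395,  0.00259449,
        1.06727475, -0.07120102]), 'qvel': array([-1.28621134e-03, -7.59159041e-04,  1.61907155e-05, -2.66612631e-03,
       -8.46179070e-04,  8.14756590e-05,  1.74270594e-04]), 'tau': array([ 2.56273961e-03, -5.72077703e+01,  9.93855894e-01, -2.52231985e+01,
       -5.61252446e-02,  1.34174476e-02,  4.71487613e-05]), 'position': array([0.18061591, 0.62385916, 0.23795354]), 'orientation': array([-4.41057706e-01, -3.11038196e+00,  2.31982244e-03]), 'wrist_force': array([-0.71415636, -0.19993143, -0.1750277 ]), 'moment': array([-0.01644154, -0.02504932, -0.04326946]), 'grasp_force': 0.0, 'gripper_width': 1.0009025242559675}
```

View pics/scene1.png

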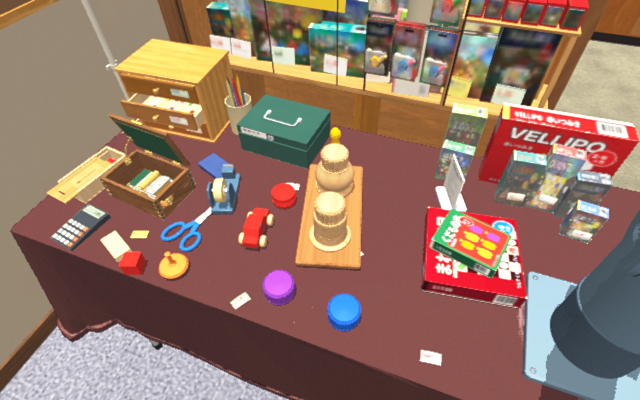

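View pics/side1.png

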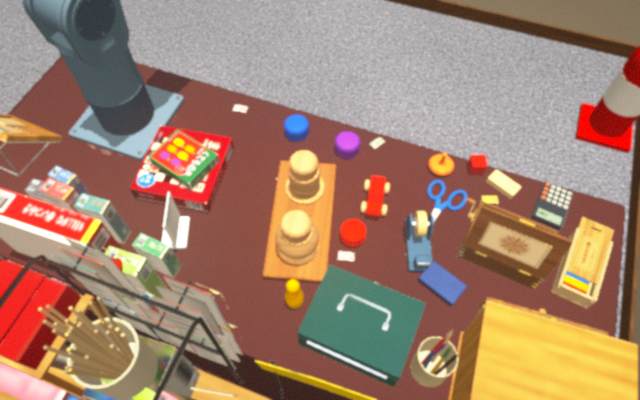

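The scene picture shows the round-bellied jar at (336,170) and the straight one at (330,220), with the skittle behind the belly at (336,135). In the side picture they are at (296,232), (304,172) and (293,292). Lookalikes are the straight lid (scene 329,203), the blue cap (344,312), the purple cap (279,287) and the red yo-yo (284,195). I choose the lid at scene (335,155), side (296,222).

Run:
```python
from h import *
o=[]
for n,box in(('scene1',(300,125,370,270)),('side1',(255,145,340,315))):
    f=load(n);P=cloud(f);x0,y0,x1,y1=box
    Q=P[y0:y1,x0:x1].reshape(-1,3);ok=f['range_z'][y0:y1,x0:x1].ravel()>0;Q=Q[ok]
    for lo,hi in((.120,.135),):
        S=Q[(Q[:,2]>lo)&(Q[:,2]<hi)].astype(np.float32)
        _,l,c=cv2.kmeans(S[:,:2].copy(),2,None,(3,50,1e-5),5,0)
        for k in(0,1):
            s=S[l.ravel()==k]; print(n,len(s),cv2.minEnclosingCircle(s[:,:2].copy()),(np.percentile(s,2,0)+np.percentile(s,98,0))/2,np.percentile(s[:,2],[50,98]))
    b=Q[(abs(Q[:,2]-.018)<.006)].astype(np.float32); print('board',cv2.minAreaRect(b[:,:2].copy()))
    o.append(cv2.resize(f['color'][y0:y1,x0:x1,::-1],None,fx=4,fy=4,interpolation=2)[:580])
cv2.imwrite('pics/c1.png',np.hstack([i[:580] for i in o]))
```

```text
scene1 600 ((0.5128948092460632, -0.04795033112168312), 0.031161295250058174) [ 0.5119939  -0.04641064  0.12636003] [0.12866107 0.13151629]
scene1 428 ((0.5539069771766663, -0.19195260107517242), 0.031140292063355446) [ 0.55362123 -0.1900159   0.12642924] [0.12854234 0.13132764]
board ((0.5632663369178772, -0.18052107095718384), (0.15977823734283447, 0.43440672755241394), 16.993314743041992)
side1 664 ((0.5555366277694702, -0.19327855110168457), 0.03147193044424057) [ 0.55632484 -0.19500184  0.12701814] [0.12894909 0.13270895]
side1 545 ((0.513847827911377, -0.050324562937021255), 0.031279757618904114) [ 0.5147506  -0.05144848  0.1270484 ] [0.12920941 0.13269066]
board ((0.5356061458587646, -0.1256570816040039), (0.14068329334259033, 0.41183650493621826), 14.788010597229004)
```

View pics/c1.png

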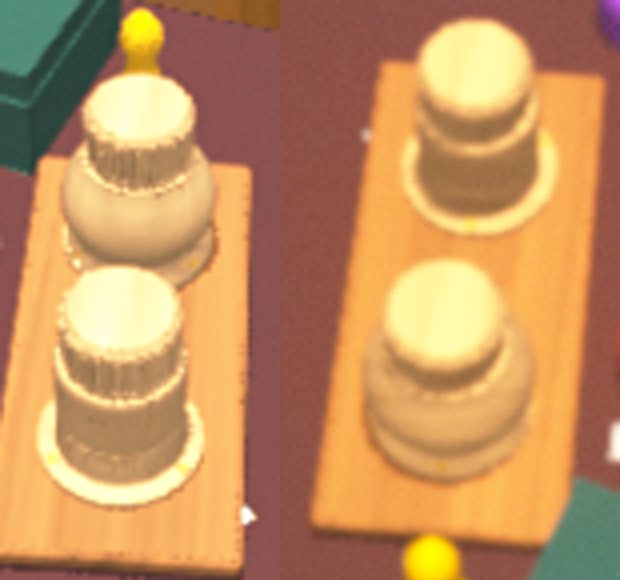

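The crop confirms the round belly under the chosen lid (left panel (140,110), right panel (445,310)). Its centre is about (0.555,-0.193). Next: path clearance and move numbers.

```bash
cat >> h.py <<'E'
from scipy.spatial.transform import Rotation as R
def delta(p,yaw=None):
    "units for a target TCP p, tool y at world azimuth yaw deg (tool down)"
    o=manip.get_obs();M=R.from_rotvec(o['orientation']).as_matrix()
    d=M.T@(np.array(p)-o['position'])/.03
    y=np.degrees(np.arctan2(M[1,1],M[0,1])); 
    return np.round(d,2),'yaw now',round(y,1),'turn',None if yaw is None else round(-((yaw-y+180)%360-180)/6,2)
E
python3 - <<'E'
from h import *
for n in('scene1','side1'):
    P=cloud(load(n))
    d=np.hypot(P[...,0]-.5547,P[...,1]+.1926);
    for r in(.08,.12,.16,.2,.25):
        m=(d<r)&(d>r-.04)&(P[...,2]<.6); print(n,r,P[m][:,2].max().round(3),P[m][P[m][:,2].argmax()].round(2))
print(delta((.46,.25,.24),27)); print(delta((.5547,-.1926,.24),-19))
E
```

```text
scene1 0.08 0.081 [ 0.53 -0.16  0.08]
scene1 0.12 0.103 [ 0.59 -0.3   0.1 ]
scene1 0.16 0.133 [ 0.51 -0.04  0.13]
scene1 0.2 0.131 [ 0.53 -0.03  0.13]
scene1 0.25 0.098 [ 0.75 -0.28  0.1 ]
side1 0.08 0.085 [ 0.59 -0.21  0.09]
side1 0.12 0.129 [ 0.53 -0.08  0.13]
side1 0.16 0.134 [ 0.51 -0.06  0.13]
side1 0.2 0.134 [ 0.51 -0.03  0.13]
side1 0.25 0.1 [ 0.76 -0.29  0.1 ]
(array([-12.41,  -9.38,  -0.05]), 'yaw now', np.float64(73.9), 'turn', np.float64(7.81))
(array([-19.54, -22.68,  -0.03]), 'yaw now', np.float64(73.9), 'turn', np.float64(15.48))
```

Call:
arm_command(commands="-1.6 -1.2 0 1 1; -3.2 -2.4 0 2 1; -4.8 -3.6 0 3 1; -6.3 -4.8 0 4 1; -7.9 -6 0 5 1; -9.4 -7.1 0 6 1; -10.9 -8.3 0 7 1; -12.4 -9.4 0 7.8 1")

```text
time_s: 1.1
position: [0.4603, 0.2483, 0.2386]
orientation: [-1.644, -2.677, 0.0]
wrist_force: [1.5, 0.7, 0.3]
gripper_width: 0.999
grasp_force: 0.0
```

```bash
python3 -c "
from h import *
print(manip.get_obs()['joints'].round(2),delta((.5547,-.1926,.22),-19))"
```

```text
[-0.83  0.33  0.3   1.89 -0.12  0.94  0.  ] (array([-14.53,  -3.84,   0.62]), 'yaw now', np.float64(26.9), 'turn', np.float64(7.65))
```

Call:
arm_command(commands="-1.9 -0.5 0.1 1 1; -3.8 -1 0.2 2 1; -5.7 -1.5 0.3 3 1; -7.6 -2 0.4 4 1; -9.5 -2.5 0.5 5 1; -11.3 -3 0.6 6 1; -13 -3.4 0.6 7 1; -14.5 -3.8 0.6 7.6 1")

```text
time_s: 2.1
position: [0.556, -0.191, 0.2204]
orientation: [-2.553, -1.831, 0.001]
wrist_force: [-0.3, 0.1, 0.5]
gripper_width: 1.0
grasp_force: 0.0
```

```bash
python3 -c "
from h import *
o=manip.get_obs();f=snap('wrist','w1');print(f['mount'].round(3),o['joints'].round(2),delta((.5547,-.1926,.097),-19))
T=np.eye(4);T[:3,:3]=R.from_rotvec(o['orientation']).as_matrix();T[:3,3]=o['position']
P=cloud(f,T@f['mount']);d=np.hypot(P[...,0]-.5547,P[...,1]+.1926)
s=P[(d<.05)&(P[...,2]>.12)&(P[...,2]<.14)].astype(np.float32);print(len(s),cv2.minEnclosingCircle(s[:,:2].copy()),s[:,2].mean())
"
```

```text
[[ 0.001  0.95   0.314  0.081]
 [ 1.    -0.001 -0.    -0.001]
 [ 0.     0.314 -0.95  -0.146]
 [ 0.     0.     0.     1.   ]] [-0.18  0.51  0.59  1.75 -0.33  0.98  0.21] (array([ 0.19, -0.11,  4.13]), 'yaw now', np.float64(-19.2), 'turn', np.float64(-0.03))
5284 ((0.5549657940864563, -0.19303639233112335), 0.030962977558374405) 0.12803881
```

View pics/w1.png

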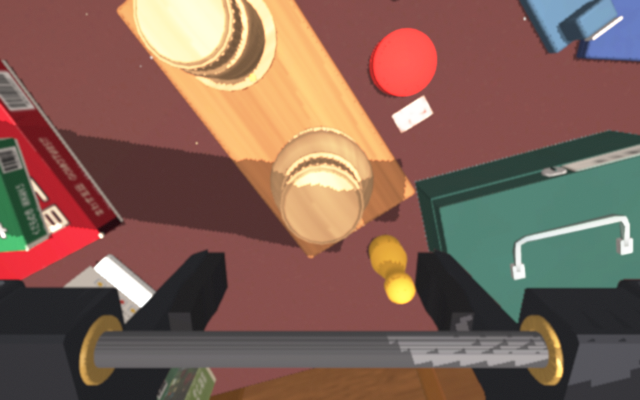

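The wrist view shows the belly lid at (322,205), between the open fingers' lines, with the skittle clear at (395,275). Centre confirmed at (0.555,-0.193), so I descend and grip.

Call:
arm_command(commands="0.2 -0.1 0.5 0 1; 0.2 -0.1 1.5 0 1; 0.2 -0.1 2.5 0 1; 0.2 -0.1 3.3 0 1; 0.2 -0.1 3.8 0 1; 0.2 -0.1 4.1 0 1; 0.2 -0.1 4.1 0 1")

```text
time_s: 3.02
position: [0.555, -0.1821, 0.0975]
orientation: [-2.549, -1.835, 0.0]
wrist_force: [-0.4, -1.1, -1.3]
gripper_width: 1.002
grasp_force: 0.0
```

```bash
python3 -c "
from h import *
print(delta((.555,-.193,.097),-19))"
```

```text
(array([-0.34,  0.12,  0.02]), 'yaw now', np.float64(-18.5), 'turn', np.float64(0.08))
```

Call:
arm_command(commands="-0.3 0.1 0 0 1; -0.3 0.1 0 0 1; -0.3 0.1 0 0 1; -0.3 0.1 0 0 1")

```text
time_s: 3.52
position: [0.5552, -0.1919, 0.0979]
orientation: [2.55, 1.835, 0.0]
wrist_force: [-0.2, -0.2, 0.0]
gripper_width: 1.0
grasp_force: 0.0
```

```bash
python3 -c "
from h import *
print(delta((.555,-.193,.097),-19),manip.get_obs()['joints'].round(2))"
```

```text
(array([-0.04,  0.01,  0.03]), 'yaw now', np.float64(-18.5), 'turn', np.float64(0.08)) [-0.1   0.67  0.49  1.83 -0.44  0.76  0.31]
```

Call:
arm_command(commands="0 0 0 0 0.8; 0 0 0 0 0.6; 0 0 0 0 0.5; 0 0 0 0 0.5; 0 0 0 0 0.5; 0 0 0 0 0.5")

```text
time_s: 4.28
position: [0.5552, -0.1921, 0.0977]
orientation: [2.55, 1.834, 0.0]
wrist_force: [1.3, -0.2, -1.1]
gripper_width: 0.665
grasp_force: 30.0
```

Call:
arm_command(commands="0 0 0 0.4 0.5; 0 0 0 0.8 0.5; 0 0 0 1 0.5; 0 0 0 1 0.5")

```text
time_s: 4.78
position: [0.5553, -0.1921, 0.0978]
orientation: [2.643, 1.698, 0.0]
wrist_force: [0.6, 0.7, 0.0]
gripper_width: 0.665
grasp_force: 30.0
```

```bash
python3 -c "
from h import *
o=manip.get_obs();print(delta((.555,-.193,.097),-19),o['joints'].round(2),o['moment'],o['wrist_force'],o['tau'].round(2))"
```

```text
(array([-0.03,  0.01,  0.03]), 'yaw now', np.float64(-24.6), 'turn', np.float64(-0.93)) [-0.12  0.68  0.52  1.83 -0.47  0.76  0.22] [-0.01445667 -0.33463698  0.01011342] [0.56522625 0.74755687 0.01335257] [  0.38 -52.49  10.24 -16.76   0.2    0.52  -0.13]
```

Call:
arm_command(commands="0 0 0 0.4 0.5; 0 0 0 0.8 0.5; 0 0 0 1.2 0.5; 0 0 0 1.2 0.5")

```text
time_s: 5.28
position: [0.5552, -0.1921, 0.0978]
orientation: [2.744, 1.528, 0.0]
wrist_force: [2.8, 0.3, -0.8]
gripper_width: 0.659
grasp_force: 30.0
```

```bash
python3 -c "
from h import *
o=manip.get_obs();print(delta((.555,-.193,.097),-19),o['joints'].round(2),o['moment'],o['wrist_force'],o['tau'].round(2))"
```

```text
(array([-0.03,  0.01,  0.03]), 'yaw now', np.float64(-31.8), 'turn', np.float64(-2.13)) [-0.14  0.68  0.55  1.83 -0.5   0.77  0.12] [-0.08291055 -0.42124625  0.04292623] [ 2.76840095  0.2609985  -0.77308884] [  0.45 -52.    10.81 -16.11   0.26   0.7   -0.22]
```

Call:
arm_command(commands="0 0 0 0.5 0.5; 0 0 0 1 0.5")

```text
time_s: 5.52
position: [0.5553, -0.192, 0.0978]
orientation: [2.821, 1.381, 0.001]
wrist_force: [2.5, 0.2, -2.0]
gripper_width: 0.663
grasp_force: 30.0
```

```bash
python3 -c "
from h import *
o=manip.get_obs();print(delta((.555,-.193,.097),-19),o['joints'].round(2),o['moment'],o['wrist_force'],o['tau'].round(2),o['gripper_width'])
snap('wrist','w2')"
```

```text
(array([-0.03,  0.01,  0.03]), 'yaw now', np.float64(-37.8), 'turn', np.float64(-3.14)) [-0.16  0.69  0.58  1.83 -0.52  0.78  0.04] [-0.02016408 -0.52792081  0.04627346] [ 2.51222282  0.18422693 -2.03237724] [  1.21 -52.18  11.15 -15.91   0.53   0.66   0.41] 0.6634485817820435
```

View pics/w2.png

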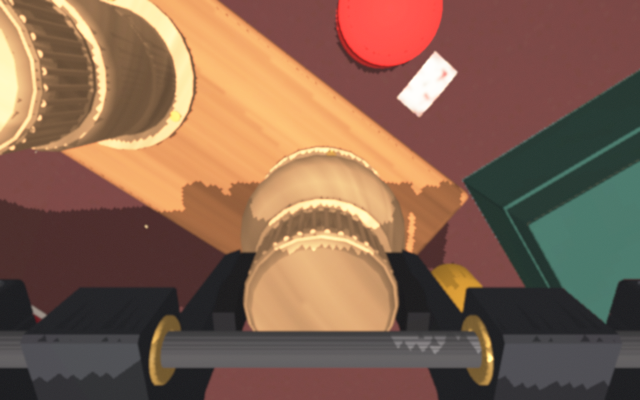

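The wrist view shows the lid top at (322,290) with diagonal grain. The width wobble hints at slip, so I back off the other way and compare the grain.

Call:
arm_command(commands="0 0 0 -0.7 0.5; 0 0 0 -1.4 0.5; 0 0 0 -2 0.5; 0 0 0 -2 0.5")

```text
time_s: 6.08
position: [0.5552, -0.1926, 0.0979]
orientation: [2.66, 1.67, 0.0]
wrist_force: [2.2, -1.0, -1.5]
gripper_width: 0.662
grasp_force: 30.0
```

```bash
python3 -c "
from h import *
o=manip.get_obs();print(delta((.555,-.193,.097),-19),o['moment'],o['wrist_force'],o['tau'].round(2),o['gripper_width'])
snap('wrist','w3')"
```

```text
(array([-0.02,  0.  ,  0.03]), 'yaw now', np.float64(-25.8), 'turn', np.float64(-1.13)) [-0.28632338 -0.51107187 -0.05349164] [ 2.19231516 -0.95520574 -1.53042569] [-1.000e-02 -5.229e+01  9.460e+00 -1.609e+01  2.300e-01  9.300e-01
  3.400e-01] 0.6624779628679595
```

Call:
arm_command(commands="0 0 0 -0.7 0.5; 0 0 0 -1.4 0.5; 0 0 0 -2 0.5; 0 0 0 -2 0.5")

```text
time_s: 6.62
position: [0.5552, -0.1929, 0.0978]
orientation: [2.473, 1.936, 0.0]
wrist_force: [3.7, -2.4, -2.6]
gripper_width: 0.658
grasp_force: 30.0
```

```bash
python3 -c "
from h import *
o=manip.get_obs();print(delta((.555,-.193,.097),-19),o['moment'],o['wrist_force'],o['tau'].round(2),o['gripper_width'])
snap('wrist','w4')
a=[cv2.resize(cv2.imread(f'pics/w{i}.png')[190:340,230:415],(390,290)) for i in (2,3,4)]
w1=cv2.resize(cv2.imread('pics/w1.png')[150:250,270:375],(390,290))
cv2.imwrite('pics/c2.png',np.vstack([np.hstack(a[:2]),np.hstack([a[2],w1])]))"
```

```text
(array([-0.01, -0.01,  0.03]), 'yaw now', np.float64(-13.9), 'turn', np.float64(0.85)) [-0.71888721 -0.74348543 -0.43826408] [ 3.69968953 -2.43685795 -2.56647703] [ -1.14 -53.11   7.54 -15.94   0.29   1.52   0.69] 0.6576030296073337
```

View pics/c2.png

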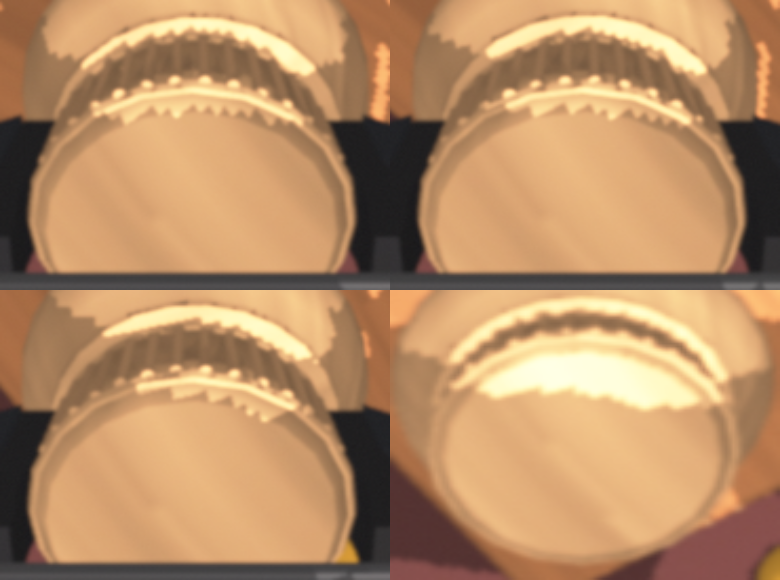

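The grain sits at the same angle in all three gripped views, so the lid turned with the gripper. The moment stayed near zero clockwise but reached -0.44 N·m just past the start counter-clockwise, so clockwise looks like the loosening way. I turn that way and keep watching.

Call:
arm_command(commands="0 0 0 1 0.5; 0 0 0 2 0.5; 0 0 0 3 0.5; 0 0 0 4 0.5; 0 0 0 5 0.5; 0 0 0 6 0.5; 0 0 0 7 0.5; 0 0 0 7 0.5")

```text
time_s: 7.68
position: [0.5555, -0.1919, 0.0979]
orientation: [3.001, 0.926, 0.0]
wrist_force: [4.1, -2.3, -1.6]
gripper_width: 0.664
grasp_force: 30.0
```

```bash
python3 -c "
from h import *
o=manip.get_obs();print(delta((.555,-.193,.097),-19),o['joints'].round(2),o['moment'],o['wrist_force'],o['tau'].round(2),o['gripper_width'])
snap('wrist','w5')
a=[cv2.resize(cv2.imread(f'pics/w{i}.png')[190:340,230:415],(390,290)) for i in (2,4,5)]
cv2.imwrite('pics/c3.png',np.vstack([np.hstack(a[:2]),np.hstack([a[2],a[2]])]))"
```

```text
(array([-0.03,  0.02,  0.03]), 'yaw now', np.float64(-55.7), 'turn', np.float64(-6.12)) [-0.21  0.72  0.66  1.83 -0.59  0.8  -0.22] [-0.39609284 -0.69097963  0.00788633] [ 4.09376009 -2.25493254 -1.6117388 ] [ -0.41 -50.77  11.83 -14.6    0.13   1.27  -0.51] 0.663522248997297
```

View pics/c3.png

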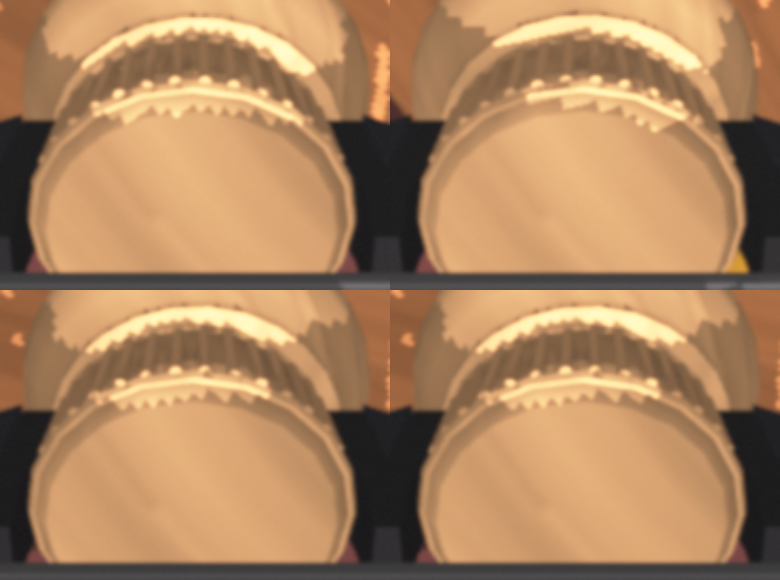

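The grain is unchanged relative to the gripper at yaw -55.7°, so the lid is following clockwise, 37° so far. I need 94° more, which is 15.6 units.

Call:
arm_command(commands="0 0 0 1 0.5; 0 0 0 2 0.5; 0 0 0 3 0.5; 0 0 0 4 0.5; 0 0 0 5 0.5; 0 0 0 6 0.5; 0 0 0 7 0.5; 0 0 0 8 0.5")

```text
time_s: 8.72
position: [0.5559, -0.192, 0.098]
orientation: [-3.119, 0.378, -0.002]
wrist_force: [5.5, -2.1, -0.7]
gripper_width: 0.665
grasp_force: 30.0
```

Call:
arm_command(commands="0 0 0 1 0.5; 0 0 0 2 0.5; 0 0 0 3 0.5; 0 0 0 4 0.5; 0 0 0 5 0.5; 0 0 0 6 0.5; 0 0 0 6 0.5; 0 0 0 6 0.5")

```text
time_s: 9.72
position: [0.5554, -0.1924, 0.0979]
orientation: [2.851, -1.319, 0.002]
wrist_force: [4.7, -3.3, -0.2]
gripper_width: 0.666
grasp_force: 30.0
```

```bash
python3 -c "
from h import *
o=manip.get_obs();print(delta((.555,-.193,.097),-149.5),o['joints'].round(2),o['moment'],o['wrist_force'],o['tau'].round(2),o['gripper_width'])"
```

```text
(array([0.01, 0.02, 0.03]), 'yaw now', np.float64(-139.7), 'turn', np.float64(1.64)) [-0.41  0.88  0.99  1.84 -0.91  0.96 -1.43] [-0.62620663 -0.73920957  0.0311883 ] [ 4.6733809  -3.2949807  -0.18162093] [-9.300e-01 -5.024e+01  1.768e+01 -1.186e+01  5.100e-01  1.510e+00
 -3.000e-02] 0.6656687379727327
```

Call:
arm_command(commands="0 0 0 0.8 0.5; 0 0 0 1.6 0.5; 0 0 0 1.6 0.5; 0 0 -0.1 1.6 0.5; 0 0 -0.2 1.6 0.5; 0 0 -0.2 1.6 0.5")

```text
time_s: 10.48
position: [0.5553, -0.1925, 0.1038]
orientation: [2.731, -1.553, 0.001]
wrist_force: [4.6, -4.2, -1.1]
gripper_width: 0.665
grasp_force: 30.0
```

```bash
python3 -c "
from h import *
o=manip.get_obs();print(delta((.555,-.193,.097),-149.5),o['joints'].round(2),o['moment'],o['wrist_force'],o['gripper_width'])
f=snap('wrist','w6');a=[cv2.resize(cv2.imread(f'pics/w{i}.png')[190:340,230:415],(390,290)) for i in (5,6)]
cv2.imwrite('pics/c4.png',np.hstack(a))"
```

```text
(array([0.01, 0.02, 0.23]), 'yaw now', np.float64(-149.3), 'turn', np.float64(0.04)) [-0.43  0.9   1.04  1.84 -0.93  0.99 -1.58] [-0.65420785 -0.77985303  0.0068544 ] [ 4.64787169 -4.19014058 -1.06386878] 0.6646510236762757
```

View pics/c4.png

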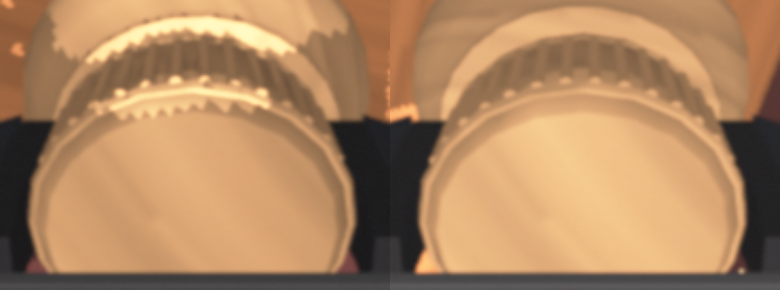

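The grain is unchanged, a shoulder gap shows above the rim (right panel, about (590,20)), and the force is only 1 N, so the lid is free. I lift it straight up.

Call:
arm_command(commands="0 0 -0.3 0 0.5; 0 0 -0.6 0 0.5; 0 0 -1 0 0.5; 0 0 -1.4 0 0.5; 0 0 -1.8 0 0.5; 0 0 -2.2 0 0.5; 0 0 -2.5 0 0.5; 0 0 -2.5 0 0.5")

```text
time_s: 11.52
position: [0.5554, -0.1922, 0.1794]
orientation: [-2.729, 1.555, -0.002]
wrist_force: [0.5, -0.6, -1.1]
gripper_width: 0.664
grasp_force: 30.0
```

Call:
arm_command(commands="0 0 -0.2 0 0.5; 0 0 -0.2 0 0.5; 0 0 -0.2 0 0.5; 0 0 -0.2 0 0.5; 0 0 -0.2 0 0.5; 0 0 -0.2 0 0.5")

```text
time_s: 12.28
position: [0.555, -0.1921, 0.1847]
orientation: [2.73, -1.555, -0.0]
wrist_force: [0.9, 0.1, -1.6]
gripper_width: 0.663
grasp_force: 30.0
```

```bash
python3 -c "
from h import *
o=manip.get_obs();print(o['position'],abs(o['qvel']).max(),o['wrist_force'],o['grasp_force'],o['gripper_width'])
snap('side','s2');f=snap('scene','s1')
a=[cv2.resize(cv2.imread(f'pics/s{i}.png')[y:y+200,x:x+200],(390,390)) for i,x,y in((1,240,60),(2,200,120))]
cv2.imwrite('pics/c5.png',np.hstack(a))"
```

```text
[ 0.55503414 -0.19205632  0.18466603] 0.0026765029609694003 [ 0.94225826  0.06547961 -1.60861219] 29.992199626285583 0.6627467806350573
```

View pics/c5.png

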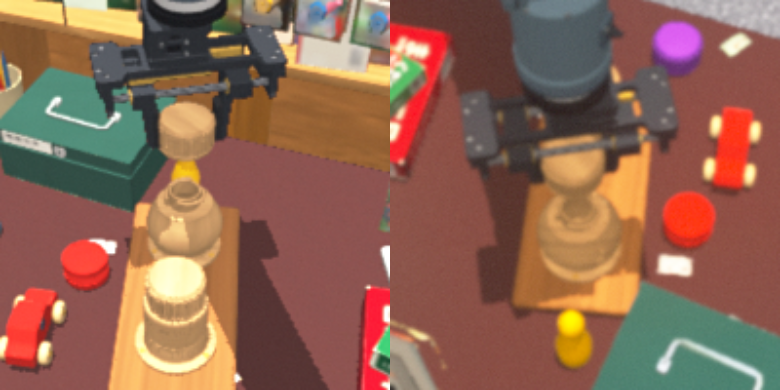

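The lid hangs level at (187,130) in the gripper, well above the open mouth at (185,190). The straight jar is still shut and the toys have not moved.

```bash
python3 -c "
from bench import manip
print(manip.hand_in())"
```

```text
the job is handed in; nothing more can be done
None
```

The round-bellied jar has a reversed thread: I unscrewed its lid about 131° clockwise and handed in holding it level about 7 cm above the mouth, with the straight jar shut and the toys where they stood; the hand-in returned no verdict.

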